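# Put the earring boards away and lock the jewellery chest

## Robot

A 7-joint arm with a two-finger parallel gripper is mounted at the origin on the work surface. World frame = base frame: x ahead of the robot, y to its left, z up, the work surface at z = 0. Lengths are in m, angles in rad, forces in N, time in s.
With the tool pointing down it reaches from about 0.4 to 0.85 m from the base axis. Payload 10.4 kg.
Tool frame: the origin (TCP) lies between the finger pads; the fingertips stand ahead of it and the grasp point (between the pads) lies 5 mm behind it (manip.tip_extent is the z of the fingertips in the tool frame, in m); z points along the fingers, y is the line along which they close (so a half turn about z gives the same grasp; the last joint's range is limited). The gripper opens to 85 mm and grips with 20 to 120 N. Pads are 22 mm wide; open, the fingers measure 114 mm over their backs; the gripper's body (76 mm by 85 mm) begins 54 mm behind the grasp point. The pads swing forward as they close: fully open they stand 13 mm farther back than shut.
Start: joints at [-1.241, 0.332, -0.065, 1.46, 0.022, 1.35, -0.088], TCP at [0.216, 0.587, 0.245] pointing down, gripper open.
Joint ranges: [-2.6, 2.6], [-0.5, 2.12], [-1.47, 1.34], [0.16, 2.42], [-1.27, 4.41], [0.06, 2.06], [-2.6, 2.6]. Speed limits (rad/s): [2.22, 2.22, 2.79, 2.79, 3.14, 3.14, 3.14].

## Interface

Orientations are given as a unit quaternion [x, y, z, w].
In Python, from workcell import status, viewer, manip gives the robot as it stands.
- The arm moves only by the tool play_rows, never from a script. Its argument "plan" is one flat list of numbers, 7 for each row, row after row: the turn, a rotation vector about the tool's x, y, z in degrees, then the shift along the tool's x, y, z in m, then the opening, from 0 (shut) to 1 (fully open). In form: [ax, ay, az, dx, dy, dz, grip, ax, ay, az, dx, dy, dz, grip, ...]. A call has 1 to 20 rows; each row is the pose to reach, as a shift and turn from the pose commanded when the call began, along the tool's axes at that moment; what a row does not reach only later rows make up. A row lasts 1/8 s, in which the tool goes at most 62.5 mm and 10.7 degrees, less where a joint would pass 70% of its speed; a pose out of reach is approached as far as the arm can. A call with a gripper value outside its range is refused whole. The fingers move at their own pace and stop on an object; "squeeze" is the grip in N (left out, the last holds). Time passes only in rows, so rows that repeat a pose let the fingers close. It gives the time, the measured TCP pose, the force, the opening and the grip force at its end, in the units of the state.
- status.get_obs(): the state, without advancing time (a new reading comes with each control period).
- viewer.camera(name): name is "side" or "top" or "wrist"; returns the picture (400x640x3 uint8, red, green, blue); there is no depth.
- viewer.camera_model(name): a dict with "fx", "fy", "cx", "cy" (pixels), "R" (3x3) and "t" (3): a world point X has camera coordinates R X + t. Camera axes: x right, y down, z forward; pixel columns grow to the right and rows downward; lengths in m; the calibration is good to about 2 mm. The wrist camera is an equidistant fisheye: a pixel r from the principal point sees the ray r / f radians off the axis. A picture is of the moment at which its call begins: read the wrist's pose just before it. camera_model takes no time and is no camera call; for the wrist camera it gives the pose at the moment of the call.
- manip.hand_in(): hands the job in; it is judged then, once.
The state is a dict: "clock": time; "joint_pos": joint angles; "joint_velocities": joint speeds; "tau": joint torques, N m; "position": TCP position; "ee_rot": TCP orientation; "ft_force": force on the tool from outside, world axes, zero at the start; "torque": the same for the moment, N m; "grip_width": opening from 0.0 (shut) to 1.0 (fully open); "grasp_force": force on a finger pad.
Only numpy, scipy, OpenCV 4.12 (cv2) and the standard library are available. Lean on these libraries where they do the work, as an engineer would, in place of code of your own. Each camera call takes 0.05 s, during which the arm holds its last target. There are 200 camera calls.

## Task

Slide the earring boards out over the open edge of the black tray so that you can get hold of them, and lay every one of them in the open drawer of the jewellery chest. Then push the drawer fully shut, and after that turn the lock wheel beside it clockwise by its handle, a full turn, until it comes up against its stop. Leave the bowl, the bottle and the shoehorn where they are.

Things in the scene. Friction and masses are not known exactly. Their poses are not given: they have to be found in the camera images.
- tray: Fixed black display tray, 250 (its x) by 191 mm (its y), 54 mm high; origin at the centre of its underside. Three lanes run along its x, centred at its y = -61, 0, +61 mm, each 53 mm wide, floor 50 mm above the dresser top. Wooden ribs 8 mm wide and 4 mm high part and border the lanes and close the +x end; the lanes are open at its -x edge, with a 50 mm drop to the dresser top.
- tray_edge (a point): Middle of the tray's open edge, at lane-floor height, 125 mm from the tray's origin along its -x; axes as the tray's. The edge faces roughly world -y, towards the chest.
- board1: Earring board (up to three, alike; None if absent): light-wood plate 150 (its x) by 50 (its y) by 5 mm, about 45 g; origin at the centre of its underside. Starts flat in a lane, lengthwise, near end 10-35 mm inside the open edge, 55 mm or more free behind it. Ribs cover its sides but for 1 mm, so it cannot be gripped there; it slides when pushed at the end or dragged.
- board2: Earring board (up to three, alike; None if absent): light-wood plate 150 (its x) by 50 (its y) by 5 mm, about 45 g; origin at the centre of its underside. Starts flat in a lane, lengthwise, near end 10-35 mm inside the open edge, 55 mm or more free behind it. Ribs cover its sides but for 1 mm, so it cannot be gripped there; it slides when pushed at the end or dragged.
- board3: Earring board (up to three, alike; None if absent): light-wood plate 150 (its x) by 50 (its y) by 5 mm, about 45 g; origin at the centre of its underside. Starts flat in a lane, lengthwise, near end 10-35 mm inside the open edge, 55 mm or more free behind it. Ribs cover its sides but for 1 mm, so it cannot be gripped there; it slides when pushed at the end or dragged.
- drawer (a joint): Opening of the jewellery chest's drawer: 0 = fully shut, 0.16 m = fully open; it slides towards the robot (chest -x) as it opens, is pushed shut with about 2 N and stays where it is left.
- drawer_in (a point): Centre of the drawer's inner floor, 14 mm above the dresser top; x points the way the drawer shuts, z up. Inside 164 (x) by 196 mm (y), walls 36 mm high. Front panel (inner face 82 mm to -x of this point) 12 mm thick, top 65 mm above the dresser. Open 150 mm, the front 150 mm of the inside is uncovered, the rest lies under the chest's top, 76 mm high.
- drawer_front (a point): Middle of the outer face of the drawer's front panel, 35 mm above the dresser top; flat wood, to push on in the +x direction; axes as the chest's.
- wheel (a joint): Turn of the lock wheel in rad: grows clockwise seen from above, stop at 0 and at 6.8 (locked); starts at 0 to 0.4, so that a good full turn brings it to the stop; stiffness about 0.06 Nm friction, stays where it is left.
- wheel_handle (a point): Top of the round upright black handle of the lock wheel, 16 mm in diameter and 45 mm tall above the wheel's face, standing 40 mm from the wheel's axis, fast to the wheel.
- wheel_axis (a point): Centre of the lock wheel on its face, 73 mm above the dresser top; fixed. The wheel is a level steel disc 100 mm in diameter on a 60 mm high lock case at the right-hand (-y) side of the chest.
- bowl: Turquoise ceramic bowl, 120 mm across, 50 mm high; origin under its centre. Leave it alone.
- dropper_bottle: Empty amber glass dropper bottle, 40 mm across, 100 mm high; origin under its centre. Leave it alone.
- shoehorn: Stainless steel shoehorn lying flat, about 180 mm long; origin near its middle. Leave it alone.
Mind the look-alikes: they are no part of the job. What is shaped like the board3 but blue, orange or yellow is not meant.

How it is judged:
On the way, in this order (a step that is already met when the one before it is completed fails the run):
1. a board has been slid out in its lane so that it juts at least 30 mm over the tray's open edge (((x of board1 in the frame of tray_edge between -0.02 and 0.045 m and y of board1 in the frame of tray_edge between -0.09 and 0.09 m and z of board1 in the frame of tray_edge between -0.006 and 0.008 m) or (x of board2 in the frame of tray_edge between -0.02 and 0.045 m and y of board2 in the frame of tray_edge between -0.09 and 0.09 m and z of board2 in the frame of tray_edge between -0.006 and 0.008 m) or (x of board3 in the frame of tray_edge between -0.02 and 0.045 m and y of board3 in the frame of tray_edge between -0.09 and 0.09 m and z of board3 in the frame of tray_edge between -0.006 and 0.008 m))), for 0.1 s.
2. every board lies in the drawer, released (x of board1 in the frame of drawer_in between -0.075 and 0.075 m and y of board1 in the frame of drawer_in between -0.045 and 0.045 m and z of board1 in the frame of drawer_in between -0.006 and 0.034 m and angle between each of board1, board2, board3's own z axis and vertical below 0.35 rad and linear speed of each of board1, board2, board3 below 0.05 m/s and x of board2 in the frame of drawer_in between -0.075 and 0.075 m and y of board2 in the frame of drawer_in between -0.045 and 0.045 m and z of board2 in the frame of drawer_in between -0.006 and 0.034 m and x of board3 in the frame of drawer_in between -0.075 and 0.075 m and y of board3 in the frame of drawer_in between -0.045 and 0.045 m and z of board3 in the frame of drawer_in between -0.006 and 0.034 m and contact force between the fingers and board1 below 0.1 N and contact force between the fingers and board2 below 0.1 N and contact force between the fingers and board3 below 0.1 N), for 0.2 s.
3. the drawer is pushed fully shut (within 8 mm), all boards in it (x of board1 in the frame of drawer_in between -0.075 and 0.075 m and y of board1 in the frame of drawer_in between -0.045 and 0.045 m and z of board1 in the frame of drawer_in between -0.006 and 0.034 m and angle between each of board1, board2, board3's own z axis and vertical below 0.35 rad and linear speed of each of board1, board2, board3 below 0.05 m/s and x of board2 in the frame of drawer_in between -0.075 and 0.075 m and y of board2 in the frame of drawer_in between -0.045 and 0.045 m and z of board2 in the frame of drawer_in between -0.006 and 0.034 m and x of board3 in the frame of drawer_in between -0.075 and 0.075 m and y of board3 in the frame of drawer_in between -0.045 and 0.045 m and z of board3 in the frame of drawer_in between -0.006 and 0.034 m and value of joint drawer below 0.008 m), for 0.2 s.
4. the lock wheel is turned clockwise to its stop (past 6.65 rad) (value of joint drawer below 0.008 m and value of joint wheel above 6.65 rad), for 0.2 s.
At the end, for the whole second after the job is handed in: Every board present lies at rest in the drawer (centre within 75 mm in x and 45 mm in y of the middle of the drawer floor, at most 34 mm above it, tilted under 20 degrees), the drawer is shut to within 8 mm, and the wheel stands past 6.65 rad, at its locked stop (all of step 4 and x of board1 in the frame of drawer_in between -0.075 and 0.075 m and y of board1 in the frame of drawer_in between -0.045 and 0.045 m and z of board1 in the frame of drawer_in between -0.006 and 0.034 m and angle between each of board1, board2, board3's own z axis and vertical below 0.35 rad and linear speed of each of board1, board2, board3 below 0.05 m/s and x of board2 in the frame of drawer_in between -0.075 and 0.075 m and y of board2 in the frame of drawer_in between -0.045 and 0.045 m and z of board2 in the frame of drawer_in between -0.006 and 0.034 m and x of board3 in the frame of drawer_in between -0.075 and 0.075 m and y of board3 in the frame of drawer_in between -0.045 and 0.045 m and z of board3 in the frame of drawer_in between -0.006 and 0.034 m); the robot touches nothing.
It fails at once if the bowl is pushed more than 40 mm from its place (distance of bowl from where it was at the start of the episode above 0.04 m).
It fails at once if the dropper bottle is pushed more than 40 mm from its place (distance of dropper_bottle from where it was at the start of the episode above 0.04 m).
It fails at once if the shoehorn is pushed more than 40 mm from its place (distance of shoehorn from where it was at the start of the episode above 0.04 m).
Of board1, board2, board3 only 2 to 3 are there at a start; the rules pass over those that are not, and their reading is None.
At some moment in a run one of board1, board2, board3 may be knocked a few centimetres aside while the robot is not near it.
Once in a run the grip may slacken for a moment while it holds something.
It also fails if it takes over 210 s, if anything falls off the work surface, if the arm or the gripper's body presses on something with over 40 N, if the wrist force passes 120 N, or if a joint passes its speed limit or range.

## Working session

There is one attempt and no reset: what is moved stays moved. The work goes in short steps, Python scripts to look and compute and a tool call to move; the robot and the scene stay as the last step left them, time stands still between calls to the robot, and variables do not carry over. Pictures are saved under pics/ and viewed, at most 14 in all, crops included, and the job is handed in when it is done.

Besides the shell and the picture viewer there is one more tool, called after ">>>" in YAML: its name, and indented under it one key for each argument. play_rows: Moves the arm, as the interface text tells. Its arguments: {"type":"object","properties":{"plan":{"type":"array","items":{"type":"number"}},"squeeze":{"type":"number"}},"required":["plan"]}

```bash
mkdir -p pics; cat > h.py <<'E'
import numpy as np, cv2
from workcell import status, viewer, manip
from scipy.spatial.transform import Rotation as Ro
def snap(cam,name):
    im=viewer.camera(cam); cv2.imwrite(f'pics/{name}.png',im[:,:,::-1]); return im
def ray(cam,u,v):
    m=viewer.camera_model(cam);R=np.array(m['R']);t=np.array(m['t'])
    a=(u-m['cx'])/m['fx'];b=(v-m['cy'])/m['fy']
    if cam=='wrist':
        r=np.hypot(a,b); d=np.array([a/r*np.sin(r),b/r*np.sin(r),np.cos(r)]) if r>0 else np.array([0,0,1.])
    else: d=np.array([a,b,1.])
    return -R.T@t, R.T@d
def at(cam,u,v,z):
    c,d=ray(cam,u,v); return c+d*(z-c[2])/d[2]
def proj(cam,X):
    m=viewer.camera_model(cam);p=np.array(m['R'])@X+np.array(m['t'])
    if cam=='wrist':
        th=np.arctan2(np.hypot(p[0],p[1]),p[2]);k=th/np.hypot(p[0],p[1]);return m['cx']+m['fx']*p[0]*k,m['cy']+m['fy']*p[1]*k
    return m['cx']+m['fx']*p[0]/p[2],m['cy']+m['fy']*p[1]/p[2]
def st():
    o=status.get_obs(); np.set_printoptions(precision=4,suppress=True)
    for k in('clock','joint_pos','position','ee_rot','ft_force','grip_width','grasp_force'):print(k,np.array(o[k]))
    print(Ro.from_quat(o['ee_rot']).as_matrix()); return o
def delta(p,o=None):
    "world target pos -> tool shift"
    o=o or status.get_obs(); return Ro.from_quat(o['ee_rot']).as_matrix().T@(np.array(p)-o['position'])
E
python3 - <<'E'
from h import *
st(); print(manip.tip_extent)
a=snap('top','top0');b=snap('side','side0');snap('wrist','w0')
for c in('top','side'):
    m=viewer.camera_model(c);print(c,m['fx'],-np.array(m['R']).T@m['t'])
E
```

```text
clock 0.0
joint_pos [-1.2406  0.3329 -0.0647  1.4609  0.0216  1.3499 -0.0885]
position [0.2158 0.5862 0.2445]
ee_rot [ 0.1755  0.9845 -0.0007 -0.0001]
ft_force [ 0.6585 -0.0351 -0.2746]
grip_width 1.0015364801937927
grasp_force 0.0
[[-0.9384  0.3455 -0.0004]
 [ 0.3455  0.9384 -0.0014]
 [-0.0001 -0.0015 -1.    ]]
0.014
top 506.58011608296994 [0.1658 0.1151 1.783 ]
side 462.939707348047 [ 0.1045 -0.6097  1.1592]
```

View pics/top0.png

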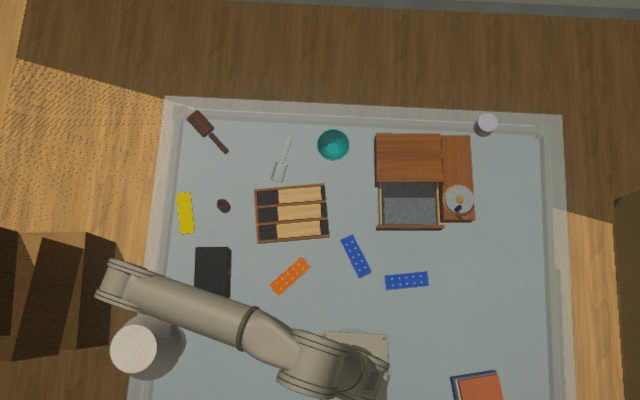

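View pics/side0.png

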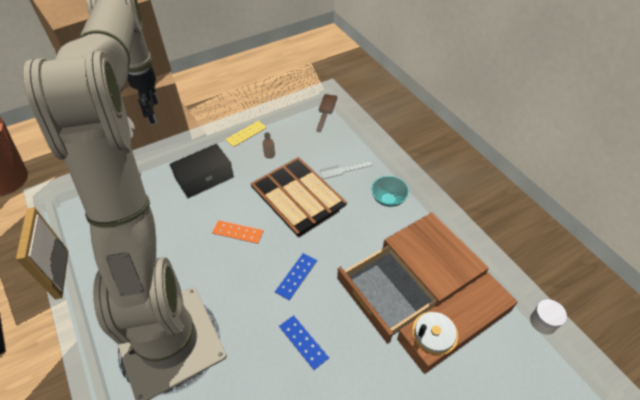

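```bash
python3 - <<'E'
import cv2
a=cv2.imread('pics/top0.png')
cv2.imwrite('pics/c1.png',cv2.resize(a[120:260,240:340],None,fx=4.2,fy=4.2,interpolation=cv2.INTER_CUBIC))
cv2.imwrite('pics/c2.png',cv2.resize(a[125:240,365:485],None,fx=5,fy=5,interpolation=cv2.INTER_CUBIC))
import numpy as np
E
```

```text
(no output)
```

View pics/c1.png

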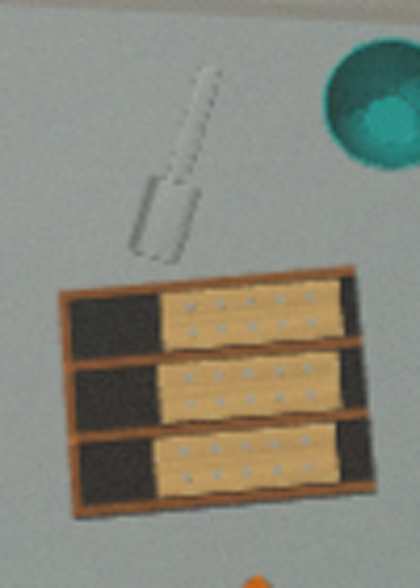

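View pics/c2.png

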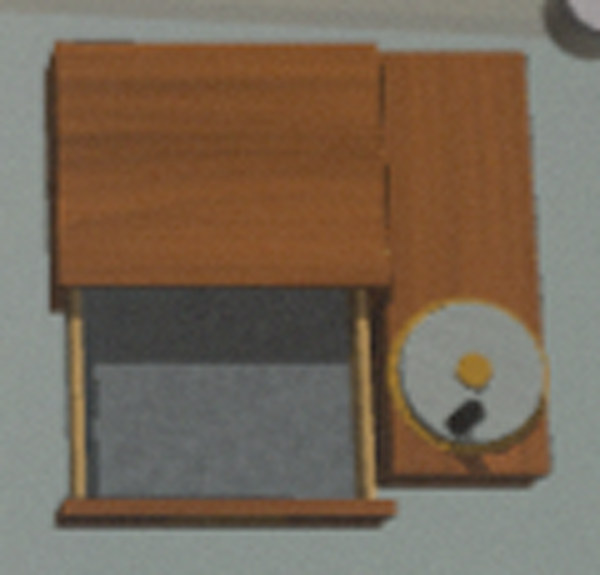

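```bash
cat > m.py <<'E'
from h import *
c1=lambda u,v,z:at('top',(u+.5)/4.2+240-.5,(v+.5)/4.2+120-.5,z)
c2=lambda u,v,z:at('top',(u+.5)/5+365-.5,(v+.5)/5+125-.5,z)
if __name__=='__main__':
    C=[c1(60,293,.054),c1(354,266,.05),c1(376,492,.05),c1(77,518,.054)]
    C=np.array(C);print('tray',C, np.linalg.norm(np.diff(C,axis=0,append=C[:1]),axis=1))
    loc=np.array([[.125,-.0955],[-.125,-.0955],[-.125,.0955],[.125,.0955]]) # tray x,y guess; +x = away from edge
    for s in(1,-1):
        L=loc*[1,s];c=C[:,:2].mean(0);H=(L).T@(C[:,:2]-c);U,S,V=np.linalg.svd(H);R=V.T@U.T
        print(s,c,np.linalg.det(R),R,np.degrees(np.arctan2(R[1,0],R[0,0])),(L@R.T+c-C[:,:2]))
    for n,p in dict(b_top=[(160,293),(340,279),(344,336),(160,350)],b_mid=[(158,366),(338,352),(343,408),(160,424)],b_bot=[(153,437),(335,422),(341,480),(156,497)]).items():
        P=np.array([c1(*q,.055) for q in p]);print(n,P[:,:2].tolist(),P.mean(0))
    print('front outer',c2(57,524,.065),c2(390,522,.065),'inner',c2(60,502,.065),c2(395,502,.065))
    print('walls in',c2(88,497,.05),c2(358,497,.05),c2(80,290,.05),c2(356,290,.05))
    print('chest edge',c2(58,284,.076),c2(388,284,.076),c2(57,45,.076),c2(377,45,.076))
    print('wheel',c2(469,372,.073),c2(390,372,.073),c2(547,372,.073),c2(469,298,.073),c2(469,448,.073),'handle',c2(462,415,.1))
E
python3 m.py
```

```text
tray [[0.58524122 0.36840467 0.054     ]
 [0.62254469 0.12392284 0.05      ]
 [0.43170531 0.09611556 0.05      ]
 [0.3968423  0.33946086 0.054     ]] [0.24734372 0.19285464 0.24586249 0.19060928]
1 [0.50908338 0.23197598] 1.0000000000000004 [[-0.14695876 -0.98914262]
 [ 0.98914262 -0.14695876]] 98.45072338367756 [[-6.45643791e-05  1.24870166e-03]
 [-6.28344435e-04 -1.55512163e-03]
 [ 1.28479576e-03 -1.81696898e-03]
 [-5.91886945e-04  2.12338894e-03]]
-1 [0.50908338 0.23197598] -1.0000000000000004 [[-0.14695876  0.98914262]
 [ 0.98914262  0.14695876]] 98.45072338367756 [[-6.45643791e-05  1.24870166e-03]
 [-6.28344435e-04 -1.55512163e-03]
 [ 1.28479576e-03 -1.81696898e-03]
 [-5.91886945e-04  2.12338894e-03]]
b_top [[0.5893932283725325, 0.28476358737028074], [0.6093735646156941, 0.13504098251144395], [0.5606313229939675, 0.12916346818958002], [0.5406714724566137, 0.2813631829068693]] [0.5750174  0.20758281 0.055     ]
b_mid [[0.5270079417178444, 0.2820736024008753], [0.5467383728589251, 0.13344172224616047], [0.49959021950732607, 0.12683375266567803], [0.47824248132602815, 0.27700611867
[... 292 characters left out ...]
72  0.065     ] [ 0.4767178  -0.29202792  0.065     ] inner [ 0.47879161 -0.06491159  0.065     ] [ 0.49087413 -0.29544275  0.065     ]
walls in [ 0.48606887 -0.08581835  0.05      ] [ 0.49589719 -0.27331793  0.05      ] [ 0.63437418 -0.07618988  0.05      ] [ 0.64464782 -0.27122244  0.05      ]
chest edge [ 0.63085635 -0.05788629  0.076     ] [ 0.64296384 -0.28769885  0.076     ] [ 0.80650444 -0.05204026  0.076     ] [ 0.81855882 -0.27950371  0.076     ]
wheel [ 0.58362277 -0.344657    0.073     ] [ 0.58074539 -0.28992595  0.073     ] [ 0.58646426 -0.3987056   0.073     ] [ 0.63667001 -0.34489721  0.073     ] [ 0.52982688 -0.3444134   0.073     ] handle [ 0.54673577 -0.33250537  0.1       ]
```

View pics/w0.png

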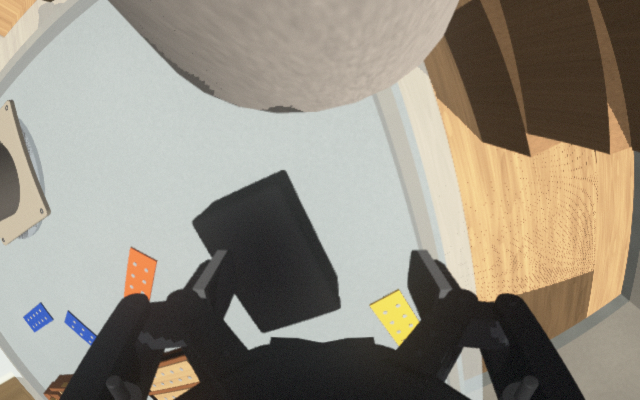

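```bash
cat >> h.py <<'E'
E0=np.array([.5275,.108]);ex=np.array([-.147,.989]);ey=np.array([-.989,-.147])
def tr(x,y,z): return np.append(E0+x*ex+y*ey,z)   # tray_edge frame -> world
def totr(p): d=np.array(p)[:2]-E0; return d@ex,d@ey
def go(p,yaw=None,pts=()):
    "print az (deg) and shift to each world target; yaw = angle of tool y"
    o=status.get_obs();R=Ro.from_quat(o['ee_rot']).as_matrix()
    if yaw is not None:
        cur=np.degrees(np.arctan2(R[1,1],R[0,1]));print('az',round((cur-yaw+180)%360-180,2))
    print('tilt',np.round(R[2],4),'t',o['clock'],'pos',np.round(o['position'],4))
    for q in (p,)+tuple(pts): print(np.round(R.T@(np.array(q)-o['position']),4))
E
python3 - <<'E'
from h import *
for b in((.575,.2076),(.5129,.2048),(.4528,.204)):print(totr(b))
for l in(-.061,0,.061): print(tr(.197,l,.067),tr(.104,l,.067),tr(-.03,l,.05))
go(tr(.197,-.061,.12),8.45)
E
```

```text
(np.float64(0.0915219), np.float64(-0.061618699999999985))
(np.float64(0.09788140000000001), np.float64(0.0002097999999999452))
(np.float64(0.10592489999999999), np.float64(0.059766299999999994))
[0.55887 0.3118  0.067  ] [0.572541 0.219823 0.067   ] [0.592239 0.087297 0.05    ]
[0.498541 0.302833 0.067   ] [0.512212 0.210856 0.067   ] [0.53191 0.07833 0.05   ]
[0.438212 0.293866 0.067   ] [0.451883 0.201889 0.067   ] [0.471581 0.069363 0.05    ]
az 61.34
tilt [-0.     -0.0011 -1.    ] t 0.15 pos [0.2159 0.5863 0.2447]
[-0.4167 -0.1389  0.1249]
```

>>> play_rows:
  plan: [0,0,30,-0.2,-0.07,0,0,0,0,61.3,-0.4167,-0.139,0.06,0,0,0,61.3,-0.4167,-0.139,0.06,0,0,0,61.3,-0.4167,-0.139,0.06,0,0,0,61.3,-0.4167,-0.139,0.06,0,0,0,61.3,-0.4167,-0.139,0.06,0,0,0,61.3,-0.4167,-0.139,0.06,0,0,0,61.3,-0.4167,-0.139,0.06,0,0,0,61.3,-0.4167,-0.139,0.06,0,0,0,61.3,-0.4167,-0.139,0.11,0,0,0,61.3,-0.4167,-0.139,0.124,0,0,0,61.3,-0.4167,-0.139,0.124,0,0,0,61.3,-0.4167,-0.139,0.124,0,0,0,61.3,-0.4167,-0.139,0.124,0]

```text
clock: 1.9
position: [0.5596, 0.3126, 0.1229]
ee_rot: [0.653, 0.758, 0.001, 0.0]
ft_force: [-0.7, 0.6, 0.5]
grip_width: 0.003
grasp_force: 0.0
```

```bash
python3 - <<'E'
from h import *
st();go(tr(.197,-.061,.067),8.45)
print('tip px closed',proj('wrist',tr(.197,-.061,.106)))
snap('wrist','w1')
for q in ((.1665,-.086,.055),(.1665,-.036,.055)):print(proj('wrist',tr(*q)))
E
```

```text
clock 1.9
joint_pos [-0.7915  0.4599  0.2759  1.5747 -0.1349  1.1233 -0.3364]
position [0.5596 0.3126 0.1229]
ee_rot [0.6528 0.7575 0.0012 0.0002]
ft_force [-0.7112  0.5794  0.4747]
grip_width 0.0031121178630412957
grasp_force 0.0
[[-0.1477  0.989   0.0019]
 [ 0.989   0.1477  0.0015]
 [ 0.0012  0.0021 -1.    ]]
az 0.04
tilt [ 0.0012  0.0021 -1.    ] t 1.9 pos [0.5596 0.3126 0.1229]
[-0.0008 -0.0009  0.0559]
tip px closed (np.float64(318.1379468623091), np.float64(252.93123506958221))
(np.float64(353.7921307085051), np.float64(257.5628236503728))
(np.float64(284.41956643274176), np.float64(257.5308456652107))
```

View pics/w1.png

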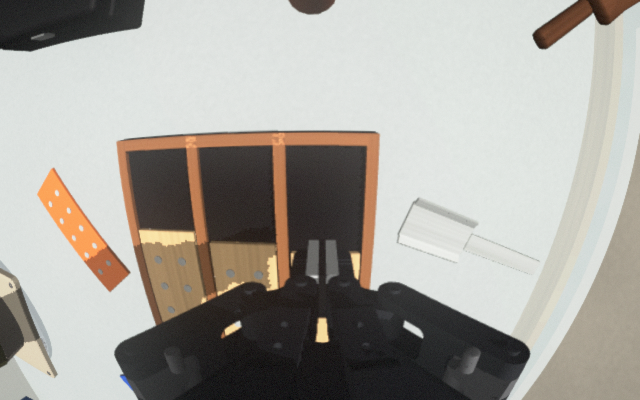

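>>> play_rows:
  plan: [0,0,0,-0.001,0.001,0.03,0,0,0,0,-0.001,0.001,0.048,0,0,0,0,-0.001,0.001,0.055,0,0,0,0,-0.001,0.001,0.055,0,0,0,0,-0.001,0.001,0.055,0]
  squeeze: 40

```text
clock: 2.58
position: [0.5606, 0.3116, 0.0672]
ee_rot: [0.653, 0.757, 0.001, 0.0]
ft_force: [0.1, -0.5, 0.4]
grip_width: -0.003
grasp_force: 0.0
```

>>> play_rows:
  plan: [0,0,0,0,0,0.002,0,0,0,0,0,0,0.002,0,0,0,0,0,0,0.002,0]

```text
clock: 2.95
position: [0.5601, 0.3113, 0.0644]
ee_rot: [0.653, 0.757, 0.0, -0.0]
ft_force: [-0.2, 0.1, 0.0]
grip_width: 0.001
grasp_force: 0.0
```

>>> play_rows:
  plan: [0,0,0,-0.01,0,-0.001,0,0,0,0,-0.02,0,-0.001,0,0,0,0,-0.03,0,-0.001,0,0,0,0,-0.04,0,-0.001,0,0,0,0,-0.05,0,-0.001,0,0,0,0,-0.06,0,-0.001,0,0,0,0,-0.07,0,-0.001,0,0,0,0,-0.08,0,-0.001,0,0,0,0,-0.087,0,-0.001,0,0,0,0,-0.092,0,-0.001,0,0,0,0,-0.092,0,-0.001,0]

```text
clock: 4.32
position: [0.5737, 0.2198, 0.0653]
ee_rot: [0.653, 0.757, -0.0, 0.0]
ft_force: [0.2, 0.4, -0.6]
grip_width: -0.0
grasp_force: 0.0
```

>>> play_rows:
  plan: [0,0,0,0.01,0,-0.01,0,0,0,0,0.01,0,-0.07,0,0,0,0,-0.05,0,-0.07,0.9,0,0,0,-0.11,0,-0.07,0.9,0,0,0,-0.135,0,-0.07,0.9,0,0,0,-0.135,0,-0.07,0.9,0,0,0,-0.135,0,-0.07,0.9]

```text
clock: 5.2
position: [0.5936, 0.0889, 0.1356]
ee_rot: [0.652, 0.758, 0.0, -0.0]
ft_force: [-0.4, 1.1, -0.2]
grip_width: 0.901
grasp_force: 0.0
```

```bash
python3 - <<'E'
from h import *
im=snap('top','top1');im2=snap('side','side1')
print(totr(status.get_obs()['position']))
a=cv2.resize(im[140:260,240:380],None,fx=4,fy=4,interpolation=2);b=cv2.resize(im2[140:260,220:380],None,fx=3.5,fy=3.5,interpolation=2)
cv2.imwrite('pics/c3.png',a[:,:,::-1])
E
```

```text
(np.float64(-0.02847369094831893), np.float64(-0.06240739981731129))
```

View pics/c3.png

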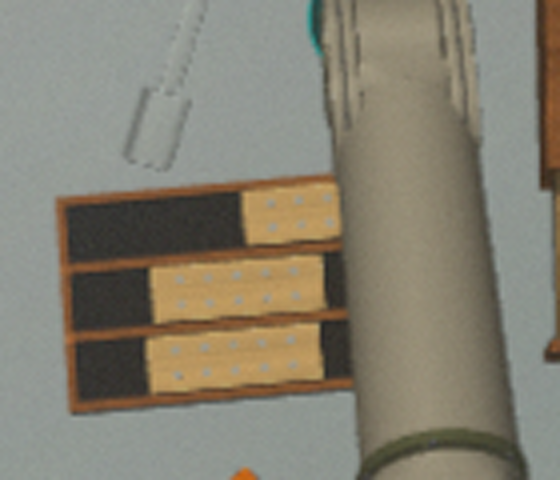

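```bash
python3 - <<'E'
from h import *
p=at('top',240+244/4,140+220/4,.055);print(p,totr(p)); print('bowl',at('top',333,145,.05))
go(tr(-.032,-.062,.0505),8.45)
E
```

```text
[0.5734391  0.20186327 0.055     ] (np.float64(0.08607772572622943), np.float64(-0.05923167081998831))
bowl [0.76489269 0.09843579 0.05      ]
az 0.19
tilt [ 8.e-04  1.e-04 -1.e+00] t 5.3 pos [0.5934 0.089  0.1354]
[-0.0036 -0.0004  0.0849]
```

>>> play_rows:
  plan: [0,0,0,-0.0036,-0.0004,0.04,0.9,0,0,0,-0.0036,-0.0004,0.075,0.9,0,0,0,-0.0036,-0.0004,0.085,0.9,0,0,0,-0.0036,-0.0004,0.085,0.9,0,0,0,-0.0036,-0.0004,0.085,0.3,0,0,0,-0.0036,-0.0004,0.085,0.3,0,0,0,-0.0036,-0.0004,0.085,0.3,0,0,0,-0.0036,-0.0004,0.085,0.3,0,0,0,-0.0036,-0.0004,0.085,0.3]
  squeeze: 50

```text
clock: 6.42
position: [0.5946, 0.0835, 0.051]
ee_rot: [0.653, 0.757, 0.001, 0.0]
ft_force: [1.8, 0.4, 5.4]
grip_width: 0.569
grasp_force: 51.2
```

>>> play_rows:
  plan: [0,0,0,0,0,-0.02,0.3,0,0,0,0,0,-0.07,0.3,0,0,0,0,0,-0.09,0.3,0,0,0,0,0,-0.09,0.3]

```text
clock: 6.92
position: [0.5944, 0.0831, 0.1425]
ee_rot: [0.653, 0.757, 0.001, 0.001]
ft_force: [-0.0, 0.7, -0.3]
grip_width: 0.57
grasp_force: 51.9
```

```bash
python3 - <<'E'
from h import *
snap('wrist','w2')
go((.5612,-.2204,.12),3.2,((.5612,-.2204,.03),))
E
```

```text
az 5.29
tilt [ 2.e-04  5.e-04 -1.e+00] t 6.975 pos [0.5936 0.0831 0.1409]
[-0.2954 -0.0769  0.0207]
[-0.2954 -0.0769  0.1107]
```

View pics/w2.png

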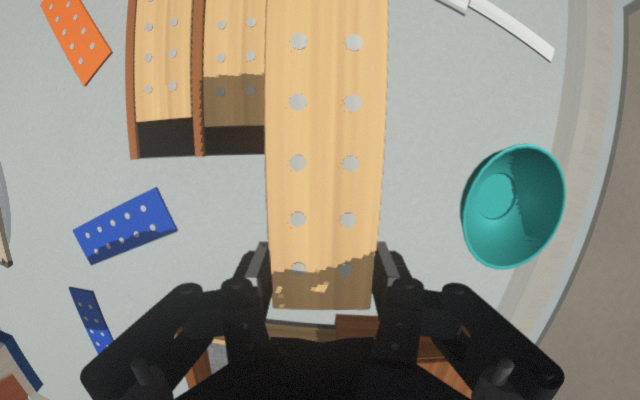

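>>> play_rows:
  plan: [0,0,1,-0.04,-0.01,0.0,0.3,0,0,2,-0.08,-0.022,0.0,0.3,0,0,3,-0.12,-0.032,0.0,0.3,0,0,4,-0.16,-0.042,0.0,0.3,0,0,5,-0.2,-0.053,0.0,0.3,0,0,5.3,-0.24,-0.063,0.0,0.3,0,0,5.3,-0.28,-0.074,0.0,0.3,0,0,5.3,-0.2954,-0.077,0.0,0.3,0,0,5.3,-0.2954,-0.077,0.02,0.3,0,0,5.3,-0.2954,-0.077,0.05,0.3,0,0,5.3,-0.2954,-0.077,0.08,0.3,0,0,5.3,-0.2954,-0.077,0.09,0.3,0,0,5.3,-0.2954,-0.077,0.1,0.3,0,0,5.3,-0.2954,-0.077,0.106,0.3,0,0,5.3,-0.2954,-0.077,0.106,0.3]

```text
clock: 8.85
position: [0.5613, -0.2203, 0.0344]
ee_rot: [0.687, 0.727, 0.0, 0.0]
ft_force: [0.2, -0.3, 0.9]
grip_width: 0.569
grasp_force: 51.9
```

```bash
python3 - <<'E'
from h import *
im=snap('wrist','w3');go((.5612,-.2204,.03),3.2)
E
```

```text
az -0.01
tilt [-1.e-04  7.e-04 -1.e+00] t 8.9 pos [ 0.5615 -0.2205  0.0347]
[ 0.0001 -0.0003  0.0047]
```

View pics/w3.png

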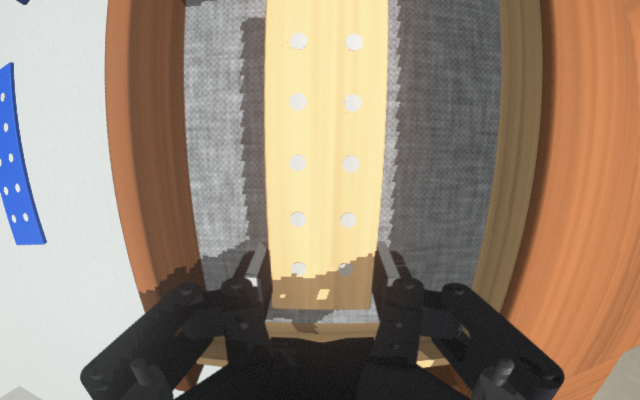

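>>> play_rows:
  plan: [0,0,0,0,0,0.003,0.3,0,0,0,0,0,0.006,0.3,0,0,0,0,0,0.006,0.3]

```text
clock: 9.28
position: [0.561, -0.2203, 0.0281]
ee_rot: [0.687, 0.726, -0.0, -0.0]
ft_force: [0.2, 0.4, -0.3]
grip_width: 0.563
grasp_force: 51.9
```

>>> play_rows:
  plan: [0,0,0,0,0,0.002,0.3,0,0,0,0,0,0.002,0.3]

```text
clock: 9.52
position: [0.5611, -0.2203, 0.0261]
ee_rot: [0.687, 0.726, 0.0, -0.0]
ft_force: [1.0, -0.5, -0.9]
grip_width: 0.566
grasp_force: 51.9
```

>>> play_rows:
  plan: [0,0,0,0,0,0.001,0.75,0,0,0,0,0,0.001,0.75,0,0,0,0,0,0,0.75,0,0,0,0,0,-0.03,0.75,0,0,0,0,0,-0.09,0.75,0,0,0,0,0,-0.12,0,0,0,0,0,0,-0.12,0]

```text
clock: 10.4
position: [0.5626, -0.221, 0.1491]
ee_rot: [0.687, 0.726, 0.001, 0.002]
ft_force: [-0.4, -0.2, -0.9]
grip_width: 0.331
grasp_force: 0.0
```

```bash
python3 - <<'E'
from h import *
go(tr(.199,0,.15),8.45,(tr(.199,0,.0655),tr(.207,.061,.0655)))
im=snap('wrist','w4');im2=snap('side','s4')
a=np.hstack([cv2.resize(im,(480,300)),im2[200:380,300:500].repeat(1,0)[:, :200].copy() if 0 else cv2.resize(im2[210:360,325:475],(300,300))])
cv2.imwrite('pics/c4.png',a[:,:,::-1])
E
```

```text
az -5.27
tilt [-0.0011  0.0049 -1.    ] t 10.4 pos [ 0.5626 -0.221   0.1491]
[ 0.5285 -0.035  -0.0016]
[ 0.5286 -0.0354  0.0829]
[ 0.531  -0.0969  0.0826]
```

View pics/c4.png

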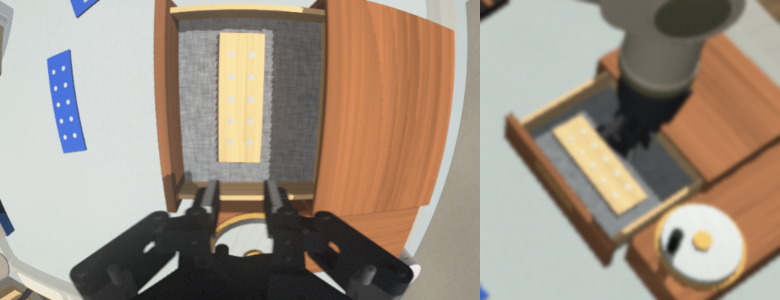

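>>> play_rows:
  plan: [0,0,-1,0.05,0,0,0,0,0,-2,0.11,0,0,0,0,0,-3,0.17,-0.005,0,0,0,0,-4,0.23,-0.01,0,0,0,0,-5,0.29,-0.015,0,0,0,0,-5.3,0.35,-0.02,0,0,0,0,-5.3,0.41,-0.026,0,0,0,0,-5.3,0.47,-0.03,0,0,0,0,-5.3,0.515,-0.034,0,0,0,0,-5.3,0.5285,-0.034,0,0,0,0,-5.3,0.5285,-0.034,0.03,0,0,0,-5.3,0.5285,-0.034,0.065,0,0,0,-5.3,0.5285,-0.034,0.072,0,0,0,-5.3,0.5285,-0.034,0.072,0]
  squeeze: 50

```text
clock: 12.25
position: [0.498, 0.3047, 0.0743]
ee_rot: [0.653, 0.757, -0.0, 0.0]
ft_force: [0.7, 0.1, 0.9]
grip_width: 0.0
grasp_force: 0.0
```

```bash
python3 - <<'E'
from h import *
print(totr(status.get_obs()['position']));go(tr(.199,0,.0655),8.45,(tr(.104,0,.0655),))
im=snap('wrist','w5');cv2.imwrite('pics/c5.png',im[100:330,100:500,::-1])
E
```

```text
(np.float64(0.19884429238538898), np.float64(0.00023878205673888287))
az -0.02
tilt [-6.e-04 -7.e-04 -1.e+00] t 12.25 pos [0.498  0.3047 0.0743]
[0.0001 0.0002 0.0088]
[-0.0949  0.0003  0.0088]
```

View pics/c5.png

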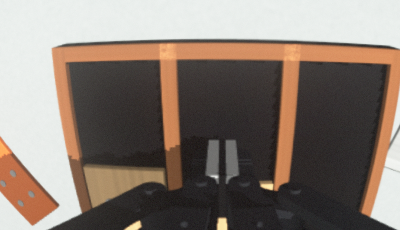

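>>> play_rows:
  plan: [0,0,0,0,0.002,0.005,0,0,0,0,0,0.002,0.009,0,0,0,0,-0.01,0.002,0.009,0,0,0,0,-0.02,0.002,0.009,0,0,0,0,-0.03,0.002,0.009,0,0,0,0,-0.04,0.002,0.009,0,0,0,0,-0.05,0.002,0.009,0,0,0,0,-0.06,0.002,0.009,0,0,0,0,-0.07,0.002,0.009,0,0,0,0,-0.08,0.002,0.009,0,0,0,0,-0.09,0.002,0.009,0,0,0,0,-0.095,0.002,0.009,0,0,0,0,-0.095,0.002,0.009,0]

```text
clock: 13.92
position: [0.5139, 0.2113, 0.0653]
ee_rot: [0.653, 0.757, -0.0, 0.0]
ft_force: [-0.8, 0.5, -0.0]
grip_width: -0.0
grasp_force: 0.0
```

>>> play_rows:
  plan: [0,0,0,0.01,-0.001,-0.01,0,0,0,0,0.01,-0.001,-0.07,0,0,0,0,-0.05,-0.001,-0.07,0.9,0,0,0,-0.11,-0.001,-0.07,0.9,0,0,0,-0.135,-0.001,-0.07,0.9,0,0,0,-0.135,-0.001,-0.07,0.9,0,0,0,-0.135,-0.001,-0.07,0.9]

```text
clock: 14.8
position: [0.5327, 0.08, 0.1356]
ee_rot: [0.652, 0.758, 0.0, -0.0]
ft_force: [0.5, 0.8, 0.6]
grip_width: 0.901
grasp_force: 0.0
```

```bash
python3 - <<'E'
from h import *
im=snap('top','top6')
go(tr(-.032,-.001,.0505),8.45)
# wood mask for middle lane: profile along lane
hsv=cv2.cvtColor(im,cv2.COLOR_RGB2HSV)
for l in(-.015,0,.061):
  print(l,[(x,) + tuple(int(c) for c in im[int(round(v)),int(round(u))]) for x in np.arange(.03,.21,.01).round(3) for u,v in [proj('top',tr(x,l,.055))]])
E
```

```text
az 0.18
tilt [ 7.e-04  2.e-04 -1.e+00] t 14.85 pos [0.5327 0.0801 0.1355]
[-0.0037 -0.      0.085 ]
-0.015 [(np.float64(0.03), 181, 146, 92), (np.float64(0.04), 168, 150, 117), (np.float64(0.05), 184, 150, 95), (np.float64(0.06), 172, 151, 113), (np.float64(0.07), 181, 148, 99), (np.float64(0.08), 187, 152, 96), (np.float64(0.09), 91, 86, 64), (np.float64(0.1), 52, 51, 47), (np.float64(0.11), 51, 44, 39), (np.float64(0.12), 50, 48, 46), (np.float64(0.13), 52, 50, 46), (np.float64(0.14), 52, 52, 50), (np.float64(0.15), 52, 48, 44), (np.float64(0.16), 54, 54, 50), (np.float64(0.17), 53, 51, 50), (np.float64(0.18), 53, 51, 45), (np.float64(0.19), 52, 49, 48), (np.float64(0.2), 54, 53, 49)]
0 [(np.float64(0.03), 184, 149, 92), (np.float64(0.04), 184, 149, 94), (np.float64(0.05), 187, 152, 97), (np.float64(0.06), 183, 148, 93), (np.float64(0.07), 187, 151, 97), (np.float64(0.08), 187, 152, 95), (np.float64(0.09), 49, 46, 37), (np.float64(0.1), 53, 52, 46), (np.float64(0.11), 46, 47, 43), (np.float64(0.12), 52, 45, 44), (np.float64(0.13), 53, 48, 45), (np.float64(0.14), 53, 54, 51), (np.float64(0.15), 52, 53, 49), (np.float64(0.16), 53, 49, 48), (np.float64(0.17), 52, 51, 48), (np.float64(0.18), 54, 53, 48), (np.float64(0.19), 55, 51, 50), (np.float64(0.2), 53, 53, 50)]
0.061 [(np.float64(0.03), 76, 67, 53), (np.float64(0.04), 186, 152, 96), (np.float64(0.05), 187, 152, 96), (np.float64(0.06), 188, 151, 96), (np.float64(0.07), 185, 150, 95), (np.float64(0.08), 185, 150, 96), (np.float64(0.09), 183, 149, 97), (np.float64(0.1), 185, 149, 94), (np.float64(0.11), 182, 150, 95), (np.float64(0.12), 184, 150, 96), (np.float64(0.13), 185, 149, 93), (np.float64(0.14), 188, 153, 99), (np.float64(0.15), 187, 151, 97), (np.float64(0.16), 185, 150, 95), (np.float64(0.17), 185, 151, 97), (np.float64(0.18), 162, 134, 90), (np.float64(0.19), 55, 51, 48), (np.float64(0.2), 52, 49, 48)]
```

Middle board slid: far end at ~0.088, same as the first. Grip it.

>>> play_rows:
  plan: [0,0,0,-0.0037,0,0.04,0.9,0,0,0,-0.0037,0,0.075,0.9,0,0,0,-0.0037,0,0.085,0.9,0,0,0,-0.0037,0,0.085,0.9,0,0,0,-0.0037,0,0.085,0.3,0,0,0,-0.0037,0,0.085,0.3,0,0,0,-0.0037,0,0.085,0.3,0,0,0,-0.0037,0,0.085,0.3,0,0,0,-0.0037,0,0.085,0.3]
  squeeze: 50

```text
clock: 15.98
position: [0.5341, 0.0747, 0.0509]
ee_rot: [0.653, 0.757, 0.001, 0.0]
ft_force: [3.3, 1.2, 5.6]
grip_width: 0.568
grasp_force: 51.2
```

>>> play_rows:
  plan: [0,0,0,0,0,-0.02,0.3,0,0,0,0,0,-0.07,0.3,0,0,0,0,0,-0.09,0.3,0,0,0,0,0,-0.09,0.3]

```text
clock: 16.48
position: [0.5337, 0.0744, 0.1412]
ee_rot: [0.653, 0.757, 0.001, 0.0]
ft_force: [0.1, 0.3, -1.6]
grip_width: 0.571
grasp_force: 51.8
```

```bash
python3 - <<'E'
from h import *
snap('wrist','w7')
go((.5612,-.2204,.12),3.2,((.5612,-.2204,.032),))
E
```

```text
az 5.29
tilt [ 1.e-04 -5.e-04 -1.e+00] t 16.525 pos [0.5329 0.0743 0.1398]
[-0.2957 -0.0156  0.0198]
[-0.2957 -0.0155  0.1078]
```

>>> play_rows:
  plan: [0,0,1,-0.04,-0.002,0.0,0.3,0,0,2,-0.08,-0.004,0.0,0.3,0,0,3,-0.12,-0.006,0.0,0.3,0,0,4,-0.16,-0.008,0.0,0.3,0,0,5,-0.2,-0.011,0.0,0.3,0,0,5.3,-0.24,-0.013,0.0,0.3,0,0,5.3,-0.28,-0.015,0.0,0.3,0,0,5.3,-0.2957,-0.0156,0.0,0.3,0,0,5.3,-0.2957,-0.0156,0.02,0.3,0,0,5.3,-0.2957,-0.0156,0.05,0.3,0,0,5.3,-0.2957,-0.0156,0.08,0.3,0,0,5.3,-0.2957,-0.0156,0.095,0.3,0,0,5.3,-0.2957,-0.0156,0.104,0.3,0,0,5.3,-0.2957,-0.0156,0.108,0.3,0,0,5.3,-0.2957,-0.0156,0.108,0.3]

```text
clock: 18.4
position: [0.5618, -0.2203, 0.0327]
ee_rot: [0.687, 0.727, 0.0, 0.0]
ft_force: [0.2, -0.4, 0.2]
grip_width: 0.568
grasp_force: 51.7
```

>>> play_rows:
  plan: [0,0,0,0,0,0,0.3,0,0,0,0,0,0,0.75,0,0,0,0,0,0,0.75,0,0,0,0,0,0,0.75,0,0,0,0,0,-0.03,0.75,0,0,0,0,0,-0.09,0.75,0,0,0,0,0,-0.12,0,0,0,0,0,0,-0.12,0]

```text
clock: 19.4
position: [0.5629, -0.2209, 0.155]
ee_rot: [0.687, 0.726, 0.001, 0.002]
ft_force: [0.6, -0.1, -0.4]
grip_width: 0.338
grasp_force: 0.0
```

```bash
python3 - <<'E'
from h import *
go(tr(.207,.061,.15),8.45,(tr(.207,.061,.0745),))
im=snap('wrist','w8');im2=snap('side','s8');im3=snap('top','t8')
a=np.hstack([cv2.resize(im,(480,300)),cv2.resize(im2[210:360,325:475],(300,300))])
b=np.hstack([cv2.resize(im3[140:260,240:380],(350,300)),cv2.resize(im2[120:245,230:390],(430,300))])
cv2.imwrite('pics/c8.png',np.vstack([a,b])[:,:,::-1])
E
```

```text
az -5.27
tilt [-0.001   0.0047 -1.    ] t 19.4 pos [ 0.5629 -0.2209  0.155 ]
[ 0.5309 -0.0968  0.0041]
[ 0.5309 -0.0972  0.0796]
```

View pics/c8.png

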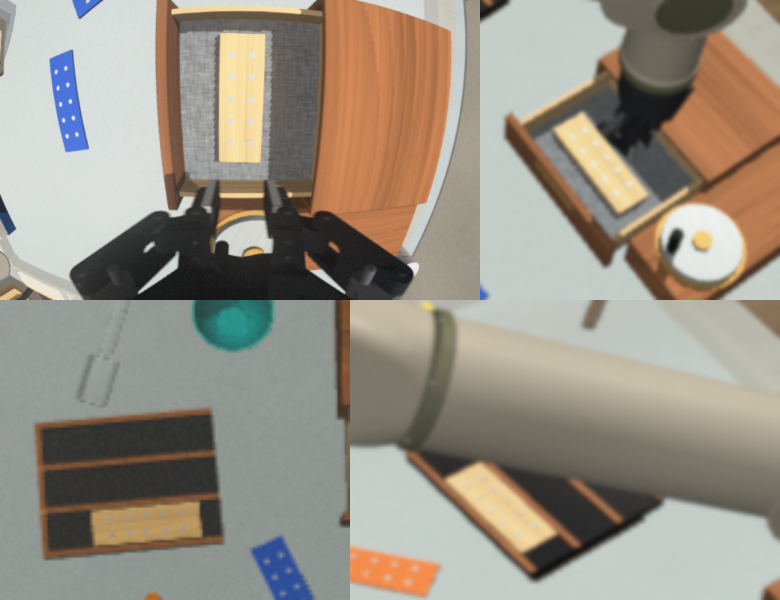

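>>> play_rows:
  plan: [0,0,-1,0.05,-0.005,0,0,0,0,-2,0.11,-0.015,0,0,0,0,-3,0.17,-0.027,0,0,0,0,-4,0.23,-0.04,0,0,0,0,-5,0.29,-0.05,0,0,0,0,-5.3,0.35,-0.062,0,0,0,0,-5.3,0.41,-0.075,0,0,0,0,-5.3,0.47,-0.085,0,0,0,0,-5.3,0.518,-0.0945,0,0,0,0,-5.3,0.531,-0.0955,0,0,0,0,-5.3,0.531,-0.0955,0.03,0,0,0,-5.3,0.531,-0.0955,0.065,0,0,0,-5.3,0.531,-0.0955,0.079,0,0,0,-5.3,0.531,-0.0955,0.079,0]
  squeeze: 50

```text
clock: 21.3
position: [0.4364, 0.3036, 0.0725]
ee_rot: [0.653, 0.757, -0.001, -0.0]
ft_force: [-0.7, 0.2, 0.4]
grip_width: -0.001
grasp_force: 0.0
```

```bash
python3 - <<'E'
from h import *
print(totr(status.get_obs()['position']));go(tr(.207,.06,.0655),8.45,(tr(.104,.06,.0655),))
E
```

```text
(np.float64(0.20683659334130863), np.float64(0.06131887765190573))
az -0.01
tilt [-0.0013 -0.0017 -1.    ] t 21.3 pos [0.4364 0.3036 0.0725]
[0.0001 0.0013 0.007 ]
[-0.1029  0.0014  0.0072]
```

>>> play_rows:
  plan: [0,0,0,0,0.002,0.004,0,0,0,0,0,0.002,0.007,0,0,0,0,-0.01,0.002,0.007,0,0,0,0,-0.02,0.002,0.007,0,0,0,0,-0.03,0.002,0.007,0,0,0,0,-0.04,0.002,0.007,0,0,0,0,-0.05,0.002,0.007,0,0,0,0,-0.06,0.002,0.007,0,0,0,0,-0.07,0.002,0.007,0,0,0,0,-0.08,0.002,0.007,0,0,0,0,-0.09,0.002,0.007,0,0,0,0,-0.098,0.002,0.007,0,0,0,0,-0.103,0.002,0.007,0,0,0,0,-0.103,0.002,0.007,0]

```text
clock: 23.05
position: [0.4539, 0.2024, 0.0662]
ee_rot: [0.653, 0.757, -0.0, 0.0]
ft_force: [-0.1, 0.4, 0.1]
grip_width: 0.003
grasp_force: 0.0
```

>>> play_rows:
  plan: [0,0,0,0.01,-0.001,-0.01,0,0,0,0,0.01,-0.001,-0.07,0,0,0,0,-0.05,-0.001,-0.07,0.9,0,0,0,-0.11,-0.001,-0.07,0.9,0,0,0,-0.135,-0.001,-0.07,0.9,0,0,0,-0.135,-0.001,-0.07,0.9,0,0,0,-0.135,-0.001,-0.07,0.9]

```text
clock: 23.92
position: [0.4727, 0.0708, 0.1365]
ee_rot: [0.652, 0.758, 0.0, -0.0]
ft_force: [-0.0, 0.3, -0.4]
grip_width: 0.9
grasp_force: 0.0
```

```bash
python3 - <<'E'
from h import *
im=snap('top','top9')
go(tr(-.032,.06,.0505),8.45)
for l in(.048,.061,.075):
  print(l,[(float(x),int(im[int(round(v)),int(round(u))][0])) for x in np.arange(.03,.12,.01).round(3) for u,v in [proj('top',tr(x,l,.055))]])
E
```

```text
az 0.16
tilt [ 4.e-04 -0.e+00 -1.e+00] t 23.975 pos [0.4726 0.0709 0.1364]
[-0.0034 -0.0003  0.0859]
0.048 [(0.03, 181), (0.04, 156), (0.05, 181), (0.06, 171), (0.07, 183), (0.08, 182), (0.09, 132), (0.1, 48), (0.11, 48)]
0.061 [(0.03, 184), (0.04, 185), (0.05, 181), (0.06, 185), (0.07, 186), (0.08, 184), (0.09, 120), (0.1, 50), (0.11, 54)]
0.075 [(0.03, 187), (0.04, 172), (0.05, 190), (0.06, 191), (0.07, 189), (0.08, 188), (0.09, 96), (0.1, 50), (0.11, 48)]
```

>>> play_rows:
  plan: [0,0,0,-0.0034,0,0.04,0.9,0,0,0,-0.0034,0,0.075,0.9,0,0,0,-0.0034,0,0.086,0.9,0,0,0,-0.0034,0,0.086,0.9,0,0,0,-0.0034,0,0.086,0.3,0,0,0,-0.0034,0,0.086,0.3,0,0,0,-0.0034,0,0.086,0.3,0,0,0,-0.0034,0,0.086,0.3,0,0,0,-0.0034,0,0.086,0.3]
  squeeze: 50

```text
clock: 25.1
position: [0.4741, 0.0663, 0.0509]
ee_rot: [0.653, 0.757, 0.001, 0.0]
ft_force: [2.5, 1.4, 4.5]
grip_width: 0.566
grasp_force: 51.2
```

>>> play_rows:
  plan: [0,0,0,0,0,-0.02,0.3,0,0,0,0,0,-0.07,0.3,0,0,0,0,0,-0.09,0.3,0,0,0,0,0,-0.09,0.3]

```text
clock: 25.6
position: [0.4736, 0.0659, 0.141]
ee_rot: [0.653, 0.757, 0.001, 0.0]
ft_force: [0.4, 0.1, -0.6]
grip_width: 0.567
grasp_force: 51.8
```

```bash
python3 - <<'E'
from h import *
go((.5612,-.2204,.12),3.2,((.5612,-.2204,.037),))
im=snap('wrist','w10');print('board rows at u=320,v=60..300:',[tuple(int(c) for c in im[v,325]) for v in(60,200,300)])
E
```

```text
az 5.29
tilt [ 4.0e-04  1.4e-03 -1.0e+00] t 25.6 pos [0.4736 0.0659 0.141 ]
[-0.2961  0.0444  0.0209]
[-0.2961  0.0443  0.1039]
board rows at u=320,v=60..300: [(235, 202, 144), (232, 198, 140), (139, 115, 84)]
```

>>> play_rows:
  plan: [0,0,1,-0.04,0.006,0.0,0.3,0,0,2,-0.08,0.012,0.0,0.3,0,0,3,-0.12,0.018,0.0,0.3,0,0,4,-0.16,0.024,0.0,0.3,0,0,5,-0.2,0.03,0.0,0.3,0,0,5.3,-0.24,0.036,0.0,0.3,0,0,5.3,-0.28,0.042,0.0,0.3,0,0,5.3,-0.2961,0.0444,0.0,0.3,0,0,5.3,-0.2961,0.0444,0.02,0.3,0,0,5.3,-0.2961,0.0444,0.05,0.3,0,0,5.3,-0.2961,0.0444,0.08,0.3,0,0,5.3,-0.2961,0.0444,0.095,0.3,0,0,5.3,-0.2961,0.0444,0.103,0.3,0,0,5.3,-0.2961,0.0444,0.104,0.3,0,0,5.3,-0.2961,0.0444,0.104,0.3]

```text
clock: 27.52
position: [0.5614, -0.2205, 0.037]
ee_rot: [0.687, 0.726, 0.0, 0.001]
ft_force: [-0.8, 0.2, -0.8]
grip_width: 0.571
grasp_force: 51.8
```

>>> play_rows:
  plan: [0,0,0,0,0,0,0.3,0,0,0,0,0,0,0.75,0,0,0,0,0,0,0.75,0,0,0,0,0,0,0.75,0,0,0,0,0,-0.03,0.75,0,0,0,0,0,-0.09,0.75,0,0,0,0,0,-0.12,0,0,0,0,0,0,-0.12,0,0,0,0,0,0,-0.12,0]

```text
clock: 28.65
position: [0.5605, -0.2201, 0.1555]
ee_rot: [0.687, 0.727, -0.0, -0.001]
ft_force: [-0.6, 0.1, 0.1]
grip_width: 0.111
grasp_force: 0.0
```

```bash
python3 - <<'E'
from h import *
im=snap('wrist','w11');im2=snap('side','s11');im3=snap('top','t11')
a=np.hstack([cv2.resize(im,(480,300)),cv2.resize(im2[210:360,325:475],(300,300))])
b=np.hstack([cv2.resize(im3[120:260,235:395],(343,300)),cv2.resize(im2[280:380,390:490],(437,300))])
cv2.imwrite('pics/c11.png',np.vstack([a,b])[:,:,::-1])
# push pose: closed fingers in front of panel, tips z~.03
th=np.radians(3.2);dx=np.array([np.cos(th),np.sin(th)]);pf=np.array([.470,-.1777])
q=lambda s,z:np.append(pf+s*dx,z)
go(q(-.06,.16),3.2,(q(-.06,.05),q(-.02,.05),q(.14,.05)))
E
```

```text
az -0.01
tilt [ 5.e-04 -2.e-03 -1.e+00] t 28.8 pos [ 0.5603 -0.2202  0.155 ]
[ 0.0474 -0.1478 -0.0047]
[ 0.0474 -0.1476  0.1053]
[ 0.0474 -0.1076  0.1053]
[0.0474 0.0524 0.1049]
```

View pics/c11.png

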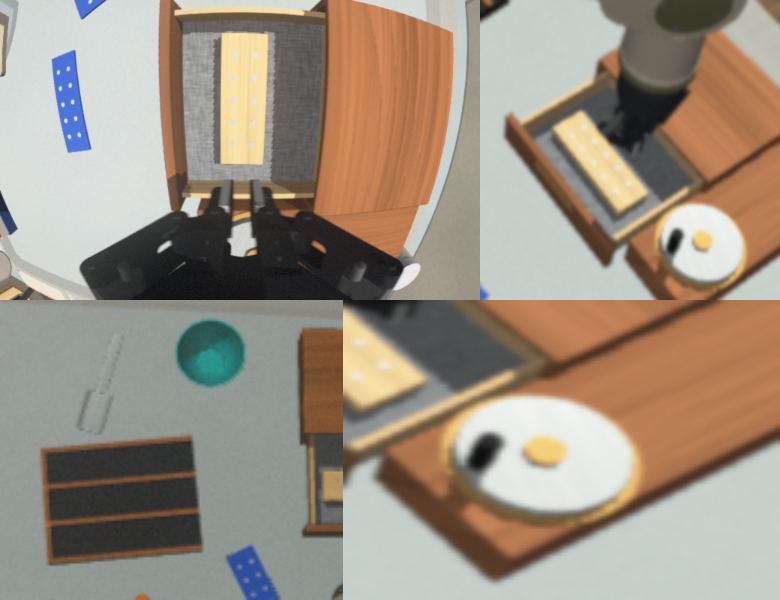

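>>> play_rows:
  plan: [0,0,0,0.02,-0.06,0,0,0,0,0,0.047,-0.12,0,0,0,0,0,0.047,-0.148,0.02,0,0,0,0,0.047,-0.148,0.06,0,0,0,0,0.047,-0.148,0.1,0,0,0,0,0.047,-0.148,0.105,0,0,0,0,0.047,-0.14,0.105,0,0,0,0,0.047,-0.13,0.105,0,0,0,0,0.047,-0.12,0.105,0,0,0,0,0.047,-0.11,0.105,0,0,0,0,0.047,-0.1,0.105,0,0,0,0,0.047,-0.09,0.105,0,0,0,0,0.047,-0.08,0.105,0,0,0,0,0.047,-0.07,0.105,0,0,0,0,0.047,-0.06,0.105,0,0,0,0,0.047,-0.05,0.105,0,0,0,0,0.047,-0.04,0.105,0,0,0,0,0.047,-0.03,0.105,0]

```text
clock: 31.05
position: [0.5289, -0.1753, 0.0512]
ee_rot: [0.687, 0.726, -0.0, -0.0]
ft_force: [-1.2, -1.9, 0.8]
grip_width: 0.002
grasp_force: 0.9
```

>>> play_rows:
  plan: [0,0,0,0,0.008,0,0,0,0,0,0,0.016,0,0,0,0,0,0,0.024,0,0,0,0,0,0,0.032,0,0,0,0,0,0,0.04,0,0,0,0,0,0,0.046,0,0,0,0,0,0,0.05,0,0,0,0,0,0,0.05,0,0]

```text
clock: 32.05
position: [0.5787, -0.172, 0.0513]
ee_rot: [0.687, 0.727, 0.0, 0.0]
ft_force: [-0.6, -0.1, -0.6]
grip_width: 0.003
grasp_force: 0.0
```

```bash
python3 - <<'E'
from h import *
im2=snap('side','s12');im3=snap('top','t12')
a=np.hstack([cv2.resize(im3[120:240,365:485],(390,390)),cv2.resize(im2[200:380,330:510],(390,390))])
cv2.imwrite('pics/c12.png',a[:,:,::-1])
E
```

```text
(no output)
```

View pics/c12.png

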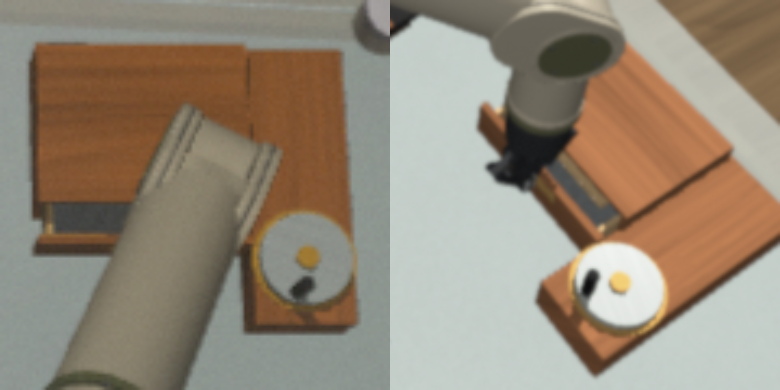

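>>> play_rows:
  plan: [0,0,0,0,0.005,0,0,0,0,0,0,0.01,0,0,0,0,0,0,0.015,0,0,0,0,0,0,0.02,0,0,0,0,0,0,0.02,0,0]

```text
clock: 32.78
position: [0.5988, -0.1711, 0.0513]
ee_rot: [0.687, 0.727, 0.0, 0.0]
ft_force: [0.2, 0.0, 1.0]
grip_width: 0.001
grasp_force: 0.0
```

>>> play_rows:
  plan: [0,0,0,0,0.002,0,0,0,0,0,0,0.004,0,0,0,0,0,0,0.005,0,0,0,0,0,0,0.005,0,0]

```text
clock: 33.28
position: [0.6033, -0.171, 0.0513]
ee_rot: [0.687, 0.727, 0.0, 0.0]
ft_force: [0.0, -0.6, -0.6]
grip_width: -0.003
grasp_force: 0.3
```

>>> play_rows:
  plan: [0,0,0,0,0.001,0,0,0,0,0,0,0.002,0,0,0,0,0,0,0.003,0,0,0,0,0,0,0.003,0,0]

```text
clock: 33.78
position: [0.6063, -0.1708, 0.0512]
ee_rot: [0.687, 0.726, 0.0, 0.0]
ft_force: [-0.5, -0.7, -0.4]
grip_width: 0.002
grasp_force: 0.4
```

>>> play_rows:
  plan: [0,0,0,0,0.001,0,0,0,0,0,0,0.002,0,0,0,0,0,0,0.003,0,0]

```text
clock: 34.15
position: [0.6092, -0.1707, 0.0513]
ee_rot: [0.687, 0.726, 0.0, -0.0]
ft_force: [-1.6, -0.3, -0.2]
grip_width: 0.001
grasp_force: 0.8
```

>>> play_rows:
  plan: [0,0,0,0,0.001,0,0,0,0,0,0,0.002,0,0,0,0,0,0,0.003,0,0]

```text
clock: 34.52
position: [0.6109, -0.1706, 0.0512]
ee_rot: [0.687, 0.726, -0.001, -0.001]
ft_force: [-12.0, 1.3, 8.2]
grip_width: -0.002
grasp_force: 5.8
```

```bash
python3 - <<'E'
from h import *
im=snap('top','t13')
# profile along chest x at y offset left of arm: image column ~ (45..110)/3.25+365
for c in (380,386):
    print([(v,tuple(int(x) for x in im[v,c])) for v in range(178,202)])
E
```

```text
[(178, (127, 83, 50)), (179, (127, 86, 54)), (180, (128, 83, 50)), (181, (120, 79, 44)), (182, (80, 64, 48)), (183, (77, 58, 48)), (184, (87, 60, 41)), (185, (113, 73, 46)), (186, (69, 52, 42)), (187, (66, 53, 43)), (188, (69, 54, 46)), (189, (74, 63, 49)), (190, (116, 113, 107)), (191, (147, 155, 149)), (192, (145, 154, 147)), (193, (145, 152, 147)), (194, (143, 154, 146)), (195, (143, 152, 145)), (196, (145, 152, 148)), (197, (142, 152, 147)), (198, (144, 152, 146)), (199, (147, 154, 148)), (200, (143, 152, 145)), (201, (144, 151, 147))]
[(178, (127, 83, 50)), (179, (127, 84, 52)), (180, (129, 85, 55)), (181, (120, 80, 49)), (182, (72, 59, 49)), (183, (73, 57, 43)), (184, (88, 61, 40)), (185, (111, 75, 47)), (186, (76, 54, 41)), (187, (66, 50, 36)), (188, (65, 50, 39)), (189, (77, 66, 59)), (190, (116, 117, 106)), (191, (145, 151, 147)), (192, (148, 154, 149)), (193, (143, 153, 146)), (194, (144, 153, 147)), (195, (144, 153, 147)), (196, (146, 152, 150)), (197, (142, 149, 144)), (198, (142, 150, 146)), (199, (143, 149, 146)), (200, (143, 151, 144)), (201, (142, 149, 143))]
```

```bash
python3 - <<'E'
from h import *
for c in(380,386):print(at('top',c,185.7,.065)-at('top',c,229.5,.065),at('top',c,183.5,.065),at('top',c,181.3,.076))
st()
E
```

```text
[0.15528622 0.00429654 0.        ] [ 0.62695021 -0.07252332  0.065     ] [ 0.63191332 -0.0711029   0.076     ]
[0.15531198 0.00391413 0.        ] [ 0.62805636 -0.0935245   0.065     ] [ 0.63301371 -0.09198911  0.076     ]
clock 34.575
joint_pos [-0.1752  0.5647  0.4951  1.6502 -0.3053  1.0076  0.4754]
position [ 0.6109 -0.1706  0.0512]
ee_rot [ 0.6873  0.7263 -0.0008 -0.0013]
ft_force [-9.3484  1.2768  5.2218]
grip_width -0.0019106340925697663
grasp_force 4.462278038263321
[[-0.0551  0.9985 -0.0029]
 [ 0.9985  0.0551  0.0007]
 [ 0.0009 -0.0029 -1.    ]]
```

>>> play_rows:
  plan: [0,0,0,0,0.001,0,0,0,0,0,0,0.001,0,0]

```text
clock: 34.83
position: [0.611, -0.1706, 0.0512]
ee_rot: [0.687, 0.726, -0.001, -0.002]
ft_force: [-13.1, 0.8, 9.2]
grip_width: 0.002
grasp_force: 7.1
```

>>> play_rows:
  plan: [0,0,0,0,-0.02,0,0,0,0,0,0,-0.05,0,0,0,0,0,0,-0.05,-0.06,0,0,0,0,0,-0.05,-0.12,0,0,0,0,0.06,-0.05,-0.15,0,0,0,0,0.1,-0.05,-0.15,0,0,0,0,0.1,-0.05,-0.15,0]

```text
clock: 35.7
position: [0.5585, -0.0687, 0.2019]
ee_rot: [0.685, 0.729, 0.001, -0.0]
ft_force: [0.3, -0.6, 0.5]
grip_width: 0.002
grasp_force: 0.0
```

```bash
cat > wh.py <<'E'
from h import *
from scipy.optimize import least_squares
def measure(tag):
    obs={}
    for cam in('top','side'):
        im=snap(cam,tag+cam).astype(int)
        u0,v0=proj(cam,np.array([.584,-.345,.073]))
        vv,uu=np.mgrid[:400,:640]; near=np.hypot(uu-u0,vv-v0)<(24 if cam=='top' else 32)
        gray=(np.ptp(im,axis=2)<35)
        sd=near&gray&(im.min(2)>165)
        n,l,s,c=cv2.connectedComponentsWithStats(sd.astype(np.uint8)); k=1+np.argmax(s[1:,4])
        pts=np.argwhere(l==k)[:,::-1].astype(np.int32); hull=cv2.convexHull(pts)
        el=cv2.fitEllipse(hull)
        dark=near&(im.max(2)<70); n,l2,s2,c2=cv2.connectedComponentsWithStats(dark.astype(np.uint8)); 
        msk=np.zeros((400,640),np.uint8);cv2.fillConvexPoly(msk,hull,1);msk=cv2.dilate(msk,np.ones((5,5)))
        j=max(range(1,n),key=lambda i:(msk[l2==i]).sum())
        print(cam,'disc',s[k],el,'->',at(cam,*el[0],.073),'dark',s2[j],c2[j]); obs[cam]=(el[0],c2[j])
    return obs
E
python3 - <<'E'
from wh import *
o=measure('wh1')
def res(p):
    A=p[:2];r=[]
    h=A+.04*np.array([np.cos(p[2]),np.sin(p[2])])
    for c in o:
        r+=list((np.array(proj(c,np.append(A,.073)))-o[c][0])*.5)
        r+=list(np.array(proj(c,np.append(h,.0955)))-o[c][1])
    return np.array(r)
for g in(-3,-1.5,0,1.5,3):
    s=least_squares(res,[.584,-.345,g]);print(s.x,s.cost,s.fun.round(1),s.x[:2]+.04*np.array([np.cos(s.x[2]),np.sin(s.x[2])]))
st()
E
```

```text
Traceback (most recent call last):
  File "wh.py", line 11, in measure
    n,l,s,c=cv2.connectedComponentsWithStats(sd.astype(np.uint8)); k=1+np.argmax(s[1:,4])
                                                                       ~~~~~~~~~^^^^^^^^^
ValueError: attempt to get argmax of an empty sequence
```

```bash
sed -i "s/im.min(2)>165/im.min(2)>(125 if cam=='top' else 165)/; s/im.max(2)<70/im.max(2)<75/" wh.py
cat >> wh.py <<'E'
def solve(o):
    def res(p):
        A=p[:2];r=[]
        h=A+.04*np.array([np.cos(p[2]),np.sin(p[2])])
        for c in o:
            r+=list((np.array(proj(c,np.append(A,.073)))-o[c][0])*.5)
            r+=list(np.array(proj(c,np.append(h,.0955)))-o[c][1])
        return np.array(r)
    s=min((least_squares(res,[.584,-.345,g]) for g in(-3,-1.5,0,1.5)),key=lambda s:s.cost)
    h=s.x[:2]+.04*np.array([np.cos(s.x[2]),np.sin(s.x[2])]);print('axis,phi',s.x,'cost',s.cost,s.fun.round(1),'handle',h);return h
E
python3 - <<'E'
from wh import *
im=cv2.imread('pics/wh1top.png');print(im[198,452:466].tolist())
h=solve(measure('wh2'))
E
```

```text
[[139, 142, 140], [136, 143, 137], [137, 142, 139], [130, 141, 139], [98, 130, 146], [50, 116, 154], [51, 121, 155], [53, 120, 156], [50, 117, 153], [46, 118, 154], [68, 122, 153], [106, 133, 143], [132, 141, 134], [136, 142, 136]]
top disc [446 186  27  27 463] ((458.93890380859375, 198.92294311523438), (25.944599151611328, 27.745508193969727), 124.04281616210938) -> [ 0.5839954  -0.34652525  0.073     ] dark [455 205   6   7  28] [457.39285714 208.21428571]
side disc [416 312  40  38 990] ((435.5931396484375, 330.9032287597656), (35.7057991027832, 41.88398361206055), 125.27423095703125) -> [ 0.58452987 -0.34400289  0.073     ] dark [419 325   7  12  48] [421.72916667 330.625     ]
axis,phi [ 0.58413981 -0.34480972  2.84372011] cost 0.3034731122706407 [-0.2 -0.  -0.6 -0.1  0.   0.2  0.2  0.4] handle [ 0.54590129 -0.33307023]
```

```bash
cat >> wh.py <<'E'
AX=np.array([.5841,-.3448])
def P(d,z=.104): d=np.radians(d);return np.append(AX+.04*np.array([np.cos(d),np.sin(d)]),z)
E
python3 - <<'E'
from wh import *
go(P(210,.17),3.2,(P(210),))
E
```

```text
az -0.06
tilt [-4.e-04  4.e-04 -1.e+00] t 35.85 pos [ 0.5578 -0.0743  0.2013]
[-0.2896 -0.0242  0.0314]
[-0.2896 -0.0243  0.0974]
```

>>> play_rows:
  plan: [0,0,0,-0.05,-0.004,0.0,0,0,0,0,-0.11,-0.009,0.0,0,0,0,0,-0.17,-0.014,0.0,0,0,0,0,-0.23,-0.019,0.01,0,0,0,0,-0.28,-0.024,0.02,0,0,0,0,-0.2896,-0.0242,0.03,0,0,0,0,-0.2896,-0.0242,0.03,0,0,0,0,-0.2896,-0.0242,0.03,0]

```text
clock: 36.85
position: [0.5503, -0.3626, 0.1715]
ee_rot: [0.687, 0.727, 0.0, -0.0]
ft_force: [0.6, -0.7, -0.9]
grip_width: -0.002
grasp_force: 0.0
```

```bash
python3 - <<'E'
from wh import *
go(P(210,.17),3.2,(P(210),))
print([round(float(x),4) for x in proj('top',P(163,.118))])
E
```

```text
az 0.07
tilt [ 7.e-04  5.e-04 -1.e+00] t 36.85 pos [ 0.5503 -0.3626  0.1715]
[-0.0021 -0.001   0.0015]
[-0.0022 -0.001   0.0675]
[458.5989, 206.7568]
```

Descend behind the handle, then compute the circle.

>>> play_rows:
  plan: [0,0,0,-0.002,-0.001,0.02,0,0,0,0,-0.002,-0.001,0.05,0,0,0,0,-0.002,-0.001,0.067,0,0,0,0,-0.002,-0.001,0.067,0,0,0,0,-0.002,-0.001,0.067,0]

```text
clock: 37.48
position: [0.5492, -0.3661, 0.1052]
ee_rot: [0.687, 0.727, 0.0, 0.001]
ft_force: [0.3, -0.5, 0.1]
grip_width: -0.0
grasp_force: 0.0
```

```bash
python3 - <<'E'
from wh import *
go(P(210),3.2,tuple(P(d) for d in range(192,-160,-18)))
print(status.get_obs()['ft_force'])
E
```

```text
az -0.0
tilt [-6.0e-04  1.1e-03 -1.0e+00] t 37.475 pos [ 0.5492 -0.3661  0.1052]
[0.0013 0.0003 0.0012]
[ 0.0132 -0.0035  0.0012]
[ 0.0257 -0.0035  0.0012]
[0.0376 0.0004 0.0012]
[0.0477 0.0078 0.0012]
[0.055  0.018  0.0012]
[0.0589 0.0299 0.0012]
[0.0588 0.0424 0.0012]
[0.0549 0.0543 0.0012]
[0.0475 0.0644 0.0012]
[0.0374 0.0717 0.0013]
[0.0255 0.0755 0.0013]
[0.0129 0.0755 0.0013]
[0.0011 0.0716 0.0013]
[-0.009   0.0642  0.0013]
[-0.0164  0.0541  0.0013]
[-0.0202  0.0421  0.0013]
[-0.0201  0.0296  0.0013]
[-0.0162  0.0177  0.0012]
[-0.0088  0.0076  0.0012]
[0.0013 0.0003 0.0012]
[ 0.32944496 -0.51697968  0.06231963]
```

>>> play_rows:
  plan: [0,0,0,0.013,-0.0035,0.001,0,0,0,0,0.0255,-0.0035,0.001,0,0,0,0,0.0375,0.0005,0.001,0,0,0,0,0.0475,0.008,0.001,0,0,0,0,0.055,0.018,0.001,0,0,0,0,0.059,0.03,0.001,0,0,0,0,0.059,0.0425,0.001,0,0,0,0,0.059,0.0425,0.001,0]

```text
clock: 38.48
position: [0.589, -0.3036, 0.1028]
ee_rot: [0.687, 0.727, 0.0, -0.0]
ft_force: [0.6, -0.5, -0.6]
grip_width: -0.0
grasp_force: 0.0
```

```bash
python3 - <<'E'
from wh import *
p=status.get_obs()['position'];print(p,np.degrees(np.arctan2(*(p[:2]-AX)[::-1])))
im=snap('side','wh3').astype(int)
for f in range(100,-10,-10):
    print(f,[tuple(int(x) for x in im[int(round(v)),int(round(u))]) for z in(.08,.095,.112) for u,v in [proj('side',P(f,z))]])
go(P(84),3.2,tuple(P(d) for d in range(66,-200,-18)))
E
```

```text
[ 0.5889643  -0.30355236  0.10279036] 83.2742203981848
100 [(130, 133, 130), (155, 160, 155), (21, 22, 23)]
90 [(186, 190, 185), (24, 25, 27), (20, 20, 22)]
80 [(75, 76, 75), (44, 45, 45), (22, 24, 25)]
70 [(81, 82, 81), (43, 44, 44), (27, 28, 29)]
60 [(38, 39, 39), (37, 37, 37), (30, 30, 31)]
50 [(15, 16, 16), (15, 15, 15), (18, 18, 18)]
40 [(160, 164, 160), (125, 112, 97), (128, 85, 58)]
30 [(236, 239, 236), (212, 183, 159), (183, 121, 82)]
20 [(236, 239, 235), (214, 190, 167), (178, 118, 79)]
10 [(234, 237, 233), (224, 214, 194), (178, 119, 80)]
0 [(233, 236, 232), (222, 210, 188), (169, 113, 75)]
az 0.05
tilt [ 9.e-04  0.e+00 -1.e+00] t 38.525 pos [ 0.5886 -0.3037  0.1029]
[-0.0013 -0.0004 -0.0011]
[-0.0052  0.0115 -0.0011]
[-0.0126  0.0216 -0.0011]
[-0.0228  0.0289 -0.0011]
[-0.0347  0.0327 -0.0011]
[-0.0472  0.0327 -0.0011]
[-0.0591  0.0287 -0.0012]
[-0.0692  0.0213 -0.0012]
[-0.0765  0.0112 -0.0012]
[-0.0803 -0.0007 -0.0012]
[-0.0802 -0.0133 -0.0012]
[-0.0763 -0.0251 -0.0012]
[-0.0689 -0.0352 -0.0012]
[-0.0588 -0.0425 -0.0012]
[-0.0468 -0.0464 -0.0011]
[-0.0343 -0.0463 -0.0011]
```

>>> play_rows:
  plan: [0,0,0,-0.005,0.0115,-0.001,0,0,0,0,-0.0125,0.0215,-0.001,0,0,0,0,-0.023,0.029,-0.001,0,0,0,0,-0.0345,0.0325,-0.001,0,0,0,0,-0.047,0.0325,-0.001,0,0,0,0,-0.059,0.0285,-0.001,0,0,0,0,-0.069,0.0215,-0.001,0,0,0,0,-0.0765,0.011,-0.001,0,0,0,0,-0.08,-0.0005,-0.001,0,0,0,0,-0.08,-0.0135,-0.001,0,0,0,0,-0.0765,-0.025,-0.001,0,0,0,0,-0.069,-0.035,-0.001,0,0,0,0,-0.059,-0.0425,-0.001,0,0,0,0,-0.059,-0.0425,-0.001,0]

```text
clock: 40.28
position: [0.548, -0.365, 0.1043]
ee_rot: [0.687, 0.727, 0.0, -0.001]
ft_force: [0.2, -0.5, -0.1]
grip_width: -0.004
grasp_force: 0.0
```

```bash
cat > hd.py <<'E'
from wh import *
p=status.get_obs()['position'];print(p,np.degrees(np.arctan2(*(p[:2]-AX)[::-1])),status.get_obs()['ft_force'])
im=snap('side','wh_%d'%(status.get_obs()['clock']*100)).astype(int)
print([(f,)+tuple(int(im[int(round(v)),int(round(u))].max()) for z in(.08,.095,.112) for u,v in [proj('side',P(f,z))]) for f in range(-140,-240,-5)])
E
python3 hd.py;python3 - <<'E'
from wh import *
go(P(-150),3.2,tuple(P(d) for d in range(-156,-205,-6)))
E
```

```text
[ 0.54803861 -0.36504153  0.10433879] -150.69417609223927 [ 0.23217235 -0.54381953 -0.06877657]
[(-140, 108, 76, 41), (-145, 77, 56, 25), (-150, 38, 22, 24), (-155, 20, 20, 25), (-160, 23, 24, 25), (-165, 51, 31, 28), (-170, 52, 39, 34), (-175, 48, 53, 56), (-180, 61, 69, 65), (-185, 69, 91, 51), (-190, 80, 122, 75), (-195, 112, 199, 168), (-200, 172, 208, 221), (-205, 212, 226, 230), (-210, 227, 227, 230), (-215, 226, 230, 231), (-220, 228, 230, 231), (-225, 230, 230, 232), (-230, 230, 231, 232), (-235, 230, 232, 230)]
az 0.01
tilt [ 8.e-04 -2.e-04 -1.e+00] t 40.325 pos [ 0.5485 -0.3653  0.1043]
[0.0004 0.001  0.0003]
[ 0.0042 -0.0007  0.0003]
[ 0.0082 -0.002   0.0003]
[ 0.0123 -0.0028  0.0003]
[ 0.0165 -0.0033  0.0003]
[ 0.0207 -0.0032  0.0003]
[ 0.0248 -0.0028  0.0003]
[ 0.0289 -0.0019  0.0003]
[ 0.0329 -0.0006  0.0003]
[0.0367 0.0011 0.0004]
```

Handle near −180°. Push on slowly.

>>> play_rows:
  plan: [0,0,0,0.004,-0.0005,0,0,0,0,0,0.008,-0.002,0,0,0,0,0,0.0123,-0.0028,0,0,0,0,0,0.0123,-0.0028,0,0]

```text
clock: 40.83
position: [0.5453, -0.3531, 0.1042]
ee_rot: [0.687, 0.727, 0.0, -0.0]
ft_force: [0.7, -0.2, -0.1]
grip_width: 0.002
grasp_force: 0.0
```

>>> play_rows:
  plan: [0,0,0,0.002,-0.0002,0,0,0,0,0,0.0042,-0.0004,0,0,0,0,0,0.0042,-0.0004,0,0]

```text
clock: 41.2
position: [0.5447, -0.3494, 0.1043]
ee_rot: [0.687, 0.727, 0.0, -0.0]
ft_force: [-0.0, 0.0, 0.6]
grip_width: -0.003
grasp_force: 0.4
```

>>> play_rows:
  plan: [0,0,0,0.002,0,0,0,0,0,0,0.0042,0,0,0,0,0,0,0.0042,0,0,0]

```text
clock: 41.58
position: [0.5445, -0.3451, 0.1043]
ee_rot: [0.687, 0.727, 0.0, -0.0]
ft_force: [1.1, -1.7, 0.6]
grip_width: 0.003
grasp_force: 0.6
```

```bash
python3 hd.py
```

```text
[ 0.54448889 -0.34510541  0.10431907] -179.55824557485423 [ 1.06976474 -1.66017384  0.57368586]
[(-140, 224, 227, 227), (-145, 224, 227, 227), (-150, 227, 226, 228), (-155, 228, 227, 222), (-160, 227, 226, 167), (-165, 206, 139, 82), (-170, 148, 88, 41), (-175, 88, 54, 26), (-180, 48, 22, 25), (-185, 27, 22, 23), (-190, 21, 25, 23), (-195, 28, 25, 26), (-200, 28, 26, 31), (-205, 31, 32, 38), (-210, 36, 36, 39), (-215, 43, 49, 28), (-220, 56, 51, 27), (-225, 58, 46, 26), (-230, 58, 29, 26), (-235, 53, 26, 25)]
```

Handle around −205…−210°; continue until the stop.

>>> play_rows:
  plan: [0,0,0,0.002,0.0003,0,0,0,0,0,0.004,0.0007,0,0,0,0,0,0.004,0.0007,0,0]

```text
clock: 42.0
position: [0.5445, -0.3436, 0.1044]
ee_rot: [0.688, 0.726, -0.001, 0.001]
ft_force: [3.2, -10.3, -5.1]
grip_width: -0.002
grasp_force: 5.1
```

>>> play_rows:
  plan: [0,0,0,0.002,0.0005,0,0,0,0,0,0.004,0.001,0,0,0,0,0,0.004,0.001,0,0]

```text
clock: 42.38
position: [0.5444, -0.3434, 0.1045]
ee_rot: [0.689, 0.725, -0.003, 0.004]
ft_force: [4.9, -23.1, -11.3]
grip_width: 0.002
grasp_force: 11.3
```

>>> play_rows:
  plan: [0,0,0,0.002,0.0008,0,0,0,0,0,0.003,0.0012,0,0,0,0,0,0.003,0.0012,0,0]

```text
clock: 42.75
position: [0.5444, -0.3431, 0.1046]
ee_rot: [0.69, 0.724, -0.004, 0.005]
ft_force: [5.4, -31.1, -14.1]
grip_width: 0.002
grasp_force: 15.7
```

>>> play_rows:
  plan: [0,0,0,-0.01,-0.003,0,0,0,0,0,-0.02,-0.005,0,0,0,0,0,-0.025,-0.005,-0.02,0,0,0,0,-0.025,-0.005,-0.07,0,0,0,0,-0.025,-0.06,-0.12,0,0,0,0,-0.025,-0.12,-0.14,0,0,0,0,-0.025,-0.15,-0.14,0,0,0,0,-0.025,-0.15,-0.14,0]

```text
clock: 43.75
position: [0.3957, -0.3683, 0.2453]
ee_rot: [0.688, 0.725, 0.001, 0.0]
ft_force: [0.3, -0.5, -0.3]
grip_width: -0.002
grasp_force: 0.0
```

```bash
python3 - <<'E'
from wh import *
solve(measure('wf'));st()
im=cv2.imread('pics/wftop.png')
for c in(380,400,425,440):print([(v,int(im[v,c][2])) for v in range(178,194)])
E
```

```text
top disc [445 186  28  27 467] ((458.9052429199219, 198.867919921875), (25.84164047241211, 27.774396896362305), 122.57756805419922) -> [ 0.58418528 -0.34640956  0.073     ] dark [453 205   6   7  29] [455.31034483 207.55172414]
side disc [420 312  36  38 928] ((436.0445251464844, 331.0381164550781), (35.40631103515625, 40.650787353515625), 127.73040771484375) -> [ 0.58526651 -0.34483663  0.073     ] dark [404 322  21  22 150] [413.54666667 331.75333333]
axis,phi [ 0.5737703  -0.34179046  2.72996389] cost 16.045346877205507 [-0.7  1.4 -0.6  3.  -2.2  0.6  3.6 -1.5] handle [ 0.53711148 -0.32578636]
clock 43.85
joint_pos [ 0.0208  0.1636  0.7185  1.7168 -0.1129  1.3028  0.8191]
position [ 0.3988 -0.3669  0.2445]
ee_rot [ 0.6869  0.7268  0.0007 -0.    ]
ft_force [ 1.067   0.8964 -0.2806]
grip_width 0.001294616120668984
grasp_force 0.0
[[-0.0564  0.9984  0.001 ]
 [ 0.9984  0.0564  0.0011]
 [ 0.001   0.0011 -1.    ]]
[(178, 129), (179, 127), (180, 128), (181, 123), (182, 79), (183, 75), (184, 86), (185, 116), (186, 70), (187, 65), (188, 66), (189, 80), (190, 115), (191, 141), (192, 145), (193, 142)]
[(178, 128), (179, 129), (180, 130), (181, 119), (182, 72), (183, 70), (184, 87), (185, 114), (186, 79), (187, 78), (188, 71), (189, 74), (190, 113), (191, 144), (192, 144), (193, 143)]
[(178, 131), (179, 129), (180, 126), (181, 119), (182, 77), (183, 68), (184, 86), (185, 115), (186, 80), (187, 66), (188, 67), (189, 80), (190, 110), (191, 146), (192, 143), (193, 143)]
[(178, 128), (179, 125), (180, 125), (181, 117), (182, 76), (183, 70), (184, 94), (185, 122), (186, 82), (187, 65), (188, 56), (189, 54), (190, 54), (191, 57), (192, 58), (193, 57)]
```

>>> play_rows:
  plan: [0,0,0,0.06,0,0,0,0,0,0,0.12,0,0,0,0,0,0,0.18,0,0,0,0,0,0,0.22,0,0,0,0,0,0,0.22,0,0,0,0,0,0,0.22,0,0,0]

```text
clock: 44.6
position: [0.3866, -0.1479, 0.2442]
ee_rot: [0.687, 0.727, -0.0, -0.0]
ft_force: [-0.1, -0.6, -0.3]
grip_width: 0.001
grasp_force: 0.0
```

```bash
python3 - <<'E'
from wh import *
solve(measure('wg'))
E
```

```text
top disc [446 186  27  27 464] ((458.9935607910156, 198.88377380371094), (25.821983337402344, 27.6408748626709), 122.6196060180664) -> [ 0.58414489 -0.34671527  0.073     ] dark [453 205   6   7  29] [455.34482759 207.55172414]
side disc [416 312  40  38 964] ((435.63446044921875, 330.84832763671875), (35.37905502319336, 41.68399429321289), 124.77506256103516) -> [ 0.58470836 -0.34394261  0.073     ] dark [418 323   7  12  52] [420.75 328.  ]
axis,phi [ 0.58375576 -0.34460639 -3.61173935] cost 0.26042530778817585 [-0.3  0.  -0.5 -0.2 -0.1  0.2  0.2  0.3] handle [ 0.54809568 -0.32648571]
```

```bash
python3 -c "
from h import *
print(manip.hand_in())"
```

```text
the job is handed in; nothing more can be done
None
```

All three boards are in the drawer, the drawer is pushed shut to its stop, the lock wheel is turned clockwise about 6.45 rad to its stop, and the job is handed in (no verdict was returned).

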